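# Clip the finished-work tag onto the relief's lifting eye

### The arm

A 7-joint arm with a two-finger parallel gripper is mounted at the origin on the work surface. World frame = base frame: x ahead of the robot, y to its left, z up, the work surface at z = 0. Lengths are in m, angles in rad, forces in N, time in s.
With the tool pointing down it reaches from about 0.425 to 1.025 m from the base axis. Payload 3.6 kg.
Tool frame: the origin (TCP) lies at the very end of the fingers, on their centre line; the grasp point (between the pads) lies 19 mm behind it; z points along the fingers, y is the line along which they close (so a half turn about z gives the same grasp; the last joint's range is limited). The gripper opens to 85 mm and grips with 20 to 120 N. Pads are 22 mm wide; open, the fingers measure 114 mm over their backs; the gripper's body (76 mm by 85 mm) begins 54 mm behind the grasp point. The pads swing forward as they close: fully open they stand 13 mm farther back than shut.
Start: joints at [1.246, 0.591, 0.048, 1.609, -0.033, 0.943, -0.034], TCP at [0.167, -0.706, 0.231] pointing down, gripper open.
Joint ranges: [-2.69, 2.69], [-0.47, 2.24], [-1.27, 1.36], [0.19, 2.51], [-1.53, 4.68], [0.08, 2.07], [-3.09, 3.09]. Speed limits (rad/s): [2.57, 2.57, 3.14, 3.14, 3.14, 3.14, 3.14].

### API

Orientations are given as a unit quaternion [w, x, y, z].
In Python, from workcell import get_state, imaging, workorder gives the robot as it stands. The module is installed in compiled form; this text tells all that it offers.
- The arm moves only by the tool arm_command, never from a script. Its argument "targets" is one flat list of numbers, 7 for each row, row after row: the closure, from -1 (fully open) to 1 (shut), then the shift along the tool's x, y, z in units of 60 mm (1.0 is 60 mm), then the turn, a rotation vector about the tool's x, y, z in units of 5 degrees (1.0 is 5 degrees). In form: [fingers, tx, ty, tz, ax, ay, az, fingers, tx, ty, tz, ax, ay, az, ...]. A call has 1 to 10 rows; each row shifts and turns the commanded pose from where the row before left it, along the tool's axes as they then stand; what a row does not reach is not made up. A row lasts 1/8 s, in which the tool goes at most 62.5 mm and 10.7 degrees, less where a joint would pass 70% of its speed; a pose out of reach is approached as far as the arm can. A call is refused whole if a number of a shift passes 1 or a number of a turn 1, either way. A call with a gripper value outside its range is refused whole. The fingers move at their own pace and stop on an object; "squeeze" is the grip in N (left out, the last holds). Time passes only in rows, so rows that do not move let the fingers close. It gives the time, the measured TCP pose, the force, the opening and the grip force at its end, in the units of the state.
- get_state(): the state, without advancing time (a new reading comes with each control period).
- imaging.capture(name): name is "side" or "top"; returns the picture (420x560x3 uint8, blue, green, red); there is no depth.
- imaging.camera_params(name): a dict with "fx", "fy", "cx", "cy" (pixels), "k1" (the pictures are not rectified: a ray, as slopes to the right and down, at radius r is drawn at 1 + k1 r^2 times it, then the intrinsics apply), "world_from_camera" (4x4, takes a point from camera to world coordinates). Camera axes: x right, y up, looking along -z (the intrinsics and any distortion apply to the point x, -y, -z); pixel columns grow to the right and rows downward; lengths in m; the calibration is good to about 2 mm. A picture is of the moment at which its call begins. camera_params takes no time and is no camera call.
- workorder.sign_off(): hands the job in; it is judged then, once.
The state is a dict: "t": time; "q": joint angles; "joint_vel": joint speeds; "tau": joint torques, N m; "tcp_pos": TCP position; "tool_rot": TCP orientation; "force": force on the tool from outside, world axes, zero at the start; "torque": the same for the moment, N m; "finger_gap": finger opening in m; "gripper_force": force on a finger pad.
Only numpy, scipy, OpenCV 4.12 (cv2) and the standard library are available. Lean on these libraries where they do the work, as an engineer would, in place of code of your own. Each camera call takes 0.05 s, during which the arm holds its last target. There are 200 camera calls.

### The job

Take the yellow tag out of its rack and clip its snap hook onto the steel eye beside the gilded relief: press the gate gently down on the bar of the eye so that it opens, slip the bar over the hook's nose so that the gate snaps shut behind it, and tug the tag lightly upwards to feel that it has locked. Then let go, leaving the tag caught on the eye, settled at whatever angle it falls to. Leave the red and blue tags in their rack and keep off the gilding.

Things in the scene. Friction and masses are not known exactly. Their poses are not given: they have to be found in the camera images.
- tag: Loose yellow tag, 0.1 to 0.2 kg, 80 mm tall: a block standing on a flat steel snap hook, hook down in a rack slot. Origin: underside of the hook, below the block's middle. z up; x along the hook, from the gate's hinge end (-x, nearer the robot while in the rack) to the nose end (+x; a brass rivet on the block's broad faces marks this half); y across its thickness. Sizes below are mm in this frame.
- tag_block (a point): Middle of the tag's yellow block, where to hold it: x 0, y 0, z 56. The block is 40 (x) by 10 (y) by 48 (z 32 to 80). Keep the fingertips above z 34, so that they clear the eye.
- tag_window (a point): Middle of the window in the hook: x -4, y 0, z 15. The hook is a closed rectangular loop, x -34 to 26, z 0 to 32, 8 thick. Its lower side is the brass gate (x -29 to 6, z 0 to 5) followed by the fixed nose (x 7 to 20, z 0 to 5). The window spans x -29 to 20, z 5 to 26; its part over the nose is the bowl, where the eye's bar belongs.
- gate (a joint): Sprung gate, rad: 0 shut, grows as the tip swings up into the window about a hinge at x -30, z 2.5; stops at 0.62. Against a bar at x 0 it takes about 5 N to start, 7 to 8 N near its stop. There the bar's centre gets to about z 13, then meets the hard stop; it passes over the nose only above z 8; the gate drops shut behind it once it is beyond about x 10; the bowl's end stops it at x 17.
- hook_seat: Brass wear strip on top of the nose, inside the loop: x 7 to 20, top at z 5. Its frame and origin are the tag's. Only a bar inside the loop can touch it; an upward tug draws it up against the bar.
- cradle: Fixed plywood board that carries a wooden post (36 x 44 mm, top 70 mm above the table) with the eye on it, and the relief at +y of the post, its near edge at y 97 mm, nothing of it above 50 mm. Origin on the table under the post's middle; z up; y along the eye's bar. The hook's length (tag x) must therefore lie along this x, either way round.
- eye_foot (a point): Point on the eye's axis, at the post's top, 72 mm above the table; axes as the cradle's. The eye is an upright rectangular loop of rigid 6 mm steel bar: level top bar along y, 28 mm clear between the legs, 27 mm clear under the bar. The top bar's centre is straight above this point by 33 to 65 mm: the eye is screwed in differently each time and this is not measured. It bears 20 N at most.
- relief: Gilded relief, 200 x 190 mm, fixed on the cradle. Origin: centre of its underside. Not to be touched.
- rack: Fixed dark wooden rack, 90 x 186 mm, with three loose-fitting slots side by side along its y, 62 mm apart, the middle one at its origin (centre of its underside). Slot floors 12 mm and slot walls 34 mm above the table. A tag stands in each slot, its x along the rack's x. Which slot holds the yellow tag varies.
- tag_red: Red tag of the same size in the rack; stays there. Origin and axes as the yellow one.
- tag_blue: Blue tag of the same size in the rack; stays there. Origin and axes as the yellow one.
Things that resemble listed ones, but are neither listed nor needed, are in the scene too. Several things have the shape of the tag; the one meant has the colours described above. What is shaped like the rack but purple is not meant.

How it is judged:
On the way, in this order (a step that is already met when the one before it is completed fails the run):
1. the yellow tag is lifted clear of its rack (z of tag in the frame of rack above 0.045 m), for 0.1 s.
2. the gate is pushed open against the eye (value of joint gate above 0.15 rad and contact force between tag and cradle above 1 N), for 0.1 s.
3. with the bar inside the hook and the gate shut, the tag is tugged upwards against the eye (3 N or more) (value of joint gate below 0.06 rad and contact force between hook_seat and cradle above 3 N and contact force between tag and the fingers above 1 N), for 0.02 s.
At the end, for the whole second after the job is handed in: The yellow tag is at rest, caught on the eye, at any angle: gate shut (below 0.06 rad), the window's centre within 40 mm horizontally of the eye's axis and more than 12 mm above the eye's foot, resting on the eye; the red and blue tags within 20 mm of where they stood (value of joint gate below 0.06 rad and horizontal distance between tag_window and eye_foot below 0.04 m and z of tag_window in the frame of eye_foot above 0.012 m and linear speed of tag below 0.05 m/s and angular speed of tag below 0.5 rad/s and contact force between tag and cradle above 0.2 N and distance of each of tag_red, tag_blue from where it was at the start of the episode below 0.02 m); the robot touches nothing.
It fails at once if the held tag is forced against the eye or post with more than 20 N (contact force between tag and cradle above 20 N and contact force between tag and the fingers above 1 N).
It fails at once if the gilded relief is touched (more than 1 N) by the robot or the tag (contact force between relief and the arm above 1 N or contact force between relief and the fingers above 1 N or contact force between relief and tag above 1 N).
It fails at once if the red or blue tag is moved more than 20 mm (distance of any of tag_red, tag_blue from where it was at the start of the episode above 0.02 m).
It also fails if it takes over 50 s, if anything falls off the work surface, if the arm or the gripper's body presses on something with over 40 N, if the wrist force passes 120 N, or if a joint passes its speed limit or range.

## Working session

There is one attempt and no reset: what is moved stays moved. The work goes in short steps, Python scripts to look and compute and a tool call to move; the robot and the scene stay as the last step left them, time stands still between calls to the robot, and variables do not carry over. Pictures are saved under pics/ and viewed, at most 10 in all, crops included, and the job is handed in when it is done.

Besides the shell and the picture viewer there is one more tool, called as name(argument=value, ...) on one line, values as JSON. arm_command: Moves the arm, as the interface text tells. Its arguments: {"type":"object","properties":{"targets":{"type":"array"},"squeeze":{"type":"number"}},"required":["targets"]}

```bash
mkdir -p pics; python3 - <<'E'
from workcell import get_state, imaging
import cv2,numpy as np
for n in("side","top"):
    im=imaging.capture(n); cv2.imwrite(f"pics/{n}0.png",im)
    p=imaging.camera_params(n); print(n,{k:(np.round(v,4).tolist() if k=="world_from_camera" else v) for k,v in p.items()})
s=get_state();print({k:np.round(v,4).tolist() for k,v in s.items()})
E
```

```text
side {'fx': 503.99701179413245, 'fy': 503.99701179413245, 'cx': 281.534114841271, 'cy': 218.80400126157778, 'k1': -0.15954772152140165, 'world_from_camera': [[-0.7044, 0.491, -0.5126, -0.1241], [-0.7098, -0.4878, 0.5081, 0.611], [-0.0006, 0.7218, 0.6921, 0.8392], [0.0, 0.0, 0.0, 1.0]]}
top {'fx': 491.84944225115925, 'fy': 491.84944225115925, 'cx': 284.62124463650866, 'cy': 215.1580195102008, 'k1': 0.001577566637170142, 'world_from_camera': [[0.0291, 0.9812, -0.1908, 0.1789], [-0.9996, 0.0291, -0.0028, 0.057], [0.0029, 0.1908, 0.9816, 1.4162], [0.0, 0.0, 0.0, 1.0]]}
{'t': 0.1, 'q': [1.2455, 0.592, 0.0483, 1.6097, -0.0333, 0.9427, -0.0337], 'joint_vel': [0.0017, -0.0013, 0.0014, -0.0035, -0.0006, 0.001, -0.0005], 'tau': [0.0049, -54.9997, 1.5528, -19.8826, 0.0096, 0.0038, 0.0], 'tcp_pos': [0.1664, -0.7049, 0.2303], 'tool_rot': [-0.001, 0.9933, 0.1157, -0.0002], 'force': [-0.3528, -0.0368, 0.8613], 'torque': [0.0375, 0.0145, -0.0002], 'gripper_force': 0.0, 'finger_gap': 0.0853}
```

View pics/side0.png

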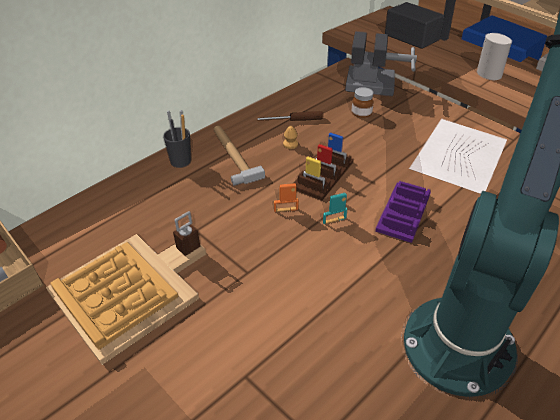

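View pics/top0.png

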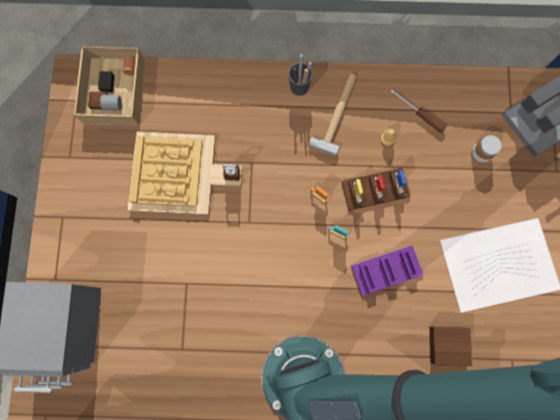

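Side view: dark rack near (325,172) with yellow (314,167), red (325,154), blue (336,142); orange (287,195) and teal (335,208) stands; purple rack (405,210); eye on its post (185,225), relief (120,285). Top view: yellow (359,187), red (379,183), blue (401,177), eye (231,172).
Could be mistaken for the yellow tag: orange tag (side 287,195), teal tag (335,208), wooden/brass figure (290,135). By the description I choose the yellow one in the dark rack at (314,167). Next, a close crop to check.

```bash
cat > h.py <<'E'
import numpy as np,cv2
from workcell import get_state, imaging
from scipy.spatial.transform import Rotation as R
P={n:imaging.camera_params(n) for n in("side","top")}
def K(n): p=P[n]; return np.array([[p["fx"],0,p["cx"]],[0,p["fy"],p["cy"]],[0,0,1]]),np.array([p["k1"],0,0,0.])
def ray(n,uv):
    k,d=K(n); T=np.array(P[n]["world_from_camera"])
    x,y=cv2.undistortPoints(np.array([[uv]],float),k,d)[0,0]
    v=T[:3,:3]@[x,-y,-1]; return T[:3,3],v/np.linalg.norm(v)
def plane(n,uv,z): o,v=ray(n,uv); return o+v*(z-o[2])/v[2]
def tri(a,b):  # side uv, top uv
    A=[];B=[]
    for n,uv in(("side",a),("top",b)):
        o,v=ray(n,uv);M=np.eye(3)-np.outer(v,v);A.append(M);B.append(M@o)
    X=np.linalg.lstsq(np.vstack(A),np.hstack(B),rcond=None)[0]
    return X,[np.linalg.norm(m@X-b) for m,b in zip(A,B)]
def proj(n,X):
    k,d=K(n);T=np.array(P[n]["world_from_camera"]);c=T[:3,:3].T@(np.array(X)-T[:3,3])
    return cv2.projectPoints(np.array([[c[0],-c[1],-c[2]]]),np.zeros(3),np.zeros(3),k,d)[0].ravel()
def crop(im,u,v,w,h,s): return cv2.resize(im[v:v+h,u:u+w],None,fx=s,fy=s,interpolation=cv2.INTER_CUBIC)
E
python3 - <<'E'
from h import *
s=cv2.imread("pics/side0.png");t=cv2.imread("pics/top0.png")
m=np.vstack([np.hstack([crop(s,290,120,80,60,5),crop(s,155,205,80,60,5)]),np.hstack([crop(t,335,155,80,60,5),crop(t,195,145,80,60,5)])])
cv2.imwrite("pics/m1.png",m)
for n,im in(("side",s),("top",t)):
    hsv=cv2.cvtColor(im,cv2.COLOR_BGR2HSV)
    for c,lo,hi in(("y",(22,150,120),(33,255,255)),("r",(0,190,90),(6,255,255)),("b",(105,150,90),(125,255,255))):
        k=cv2.inRange(hsv,lo,hi);N,_,st,ce=cv2.connectedComponentsWithStats(k)
        print(n,c,[(st[i].tolist(),ce[i].round(1).tolist()) for i in range(1,N) if 20<st[i][4]<600 and 280<ce[i][0]<430 and 100<ce[i][1]<260])
E
```

```text
side y [([306, 157, 15, 20, 223], [313.0, 166.6])]
side r [([317, 145, 15, 19, 189], [325.0, 154.1])]
side b [([328, 133, 15, 19, 184], [335.3, 141.8])]
top y [([356, 184, 6, 11, 23], [357.7, 189.8])]
top r []
top b [([397, 171, 8, 15, 71], [401.0, 178.7])]
```

View pics/m1.png

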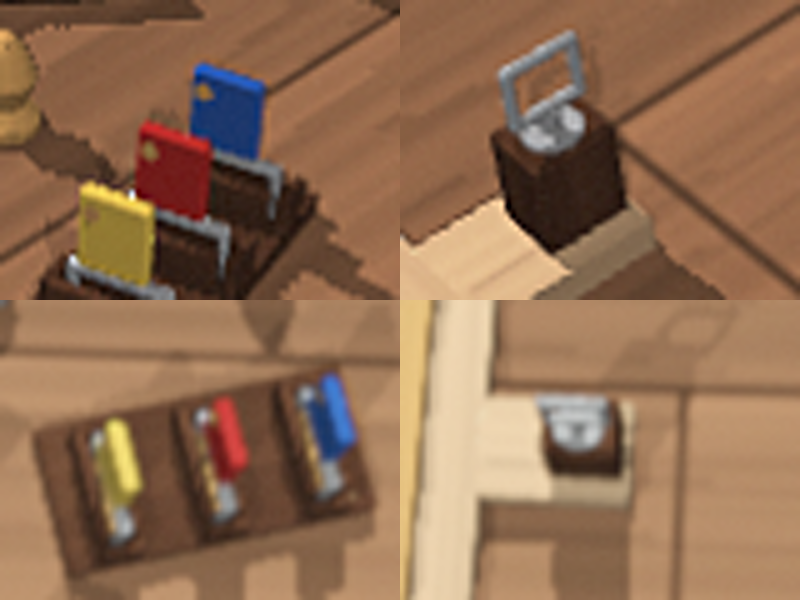

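The crop confirms the choice: a yellow block with a rivet on its far (left) half, standing in the dark rack at montage (118,235). The eye's top bar runs (500,72)–(577,36) in the side crop and (538,400)–(607,400) in the top crop.

```bash
python3 - <<'E'
from h import *
c=lambda x,y,u,v:((x+.5)/5-.5+u,(y+.5)/5-.5+v)
S=lambda x,y:c(x,y,290,120); SE=lambda x,y:c(x-400,y,155,205); T=lambda x,y:c(x,y-300,335,155); TE=lambda x,y:c(x-400,y-300,195,145)
print("bar +y end",*tri(SE(502,72),TE(541,400)));print("bar -y end",*tri(SE(576,38),TE(605,400)))
k=[plane("top",T(*q),.034) for q in((40,432),(342,368),(374,500),(70,575))]
print("rack",np.round(k,4).tolist(),np.mean(k,0)); 
for a,b in((0,1),(3,2),(0,3),(1,2)): d=k[b]-k[a];print(np.linalg.norm(d),np.degrees(np.arctan2(d[1],d[0])))
for n,q in(("y",((82,185),(155,203))),("r",((140,124),(212,142))),("b",((195,65),(265,83)))):
    a,b=[plane("side",S(*x),.092) for x in q];d=a-b;print(n,a,b,np.linalg.norm(d),np.degrees(np.arctan2(d[1],d[0])))
for q in((113,422),(125,422),(128,500),(141,497)):print("ytop",plane("top",T(*q),.092))
# post top corners side & cradle board edges
for q in((495,133),(552,182),(622,140)):print("post",plane("side",SE(*q),.07))
for q in((478,398),(633,403),(630,505),(478,498)):print("board",plane("top",TE(*q),.015))
t=cv2.imread("pics/top0.png")
for uv in((131,134),(214,134),(209,214),(129,213)):print("cr",plane("top",uv,.015))
E
```

```text
bar +y end [0.56993788 0.23582735 0.11269378] [np.float64(0.001241829330371945), np.float64(0.0012418293303721544)]
bar -y end [0.57061565 0.19954303 0.10846727] [np.float64(0.000908340116844424), np.float64(0.0009083401168448589)]
rack [[0.5535, -0.1044, 0.034], [0.5974, -0.2804, 0.034], [0.5187, -0.2976, 0.034], [0.4693, -0.1222, 0.034]] [ 0.53473331 -0.20117979  0.034     ]
0.18138981004973737 -76.00923965421215
0.18222757973560144 -74.25015564762934
0.0861298427490068 -168.08472263625544
0.08051431503753163 -167.6941725473778
y [ 0.54420544 -0.13661853  0.092     ] [ 0.50905979 -0.15136562  0.092     ] 0.03811422282610863 22.762893297279625
r [ 0.55888987 -0.1954797   0.092     ] [ 0.52288566 -0.20988479  0.092     ] 0.0387789890073802 21.806074591909134
b [ 0.5744759  -0.25580558  0.092     ] [ 0.53794224 -0.2694656   0.092     ] 0.039003901848797054 20.50088070624978
ytop [ 0.54478451 -0.13826288  0.092     ]
ytop [ 0.54498413 -0.14494309  0.092     ]
ytop [ 0.50041432 -0.1466059   0.092     ]
ytop [ 0.50233463 -0.15380006  0.092     ]
post [0.5829321  0.23940145 0.07      ]
post [0.54171419 0.23939268 0.07      ]
post [0.54047695 0.20252703 0.07      ]
board [0.59833887 0.28560521 0.015     ]
board [0.59802057 0.19375991 0.015     ]
board [0.53578895 0.19266085 0.015     ]
board [0.53735526 0.28206753 0.015     ]
cr [0.68511834 0.52801383 0.015     ]
cr [0.69265013 0.27967708 0.015     ]
cr [0.44817229 0.28037717 0.015     ]
cr [0.44423688 0.51244445 0.015     ]
```

```bash
cat >> h.py <<'E'
def go(x,y,z,yaw,tilt0=True):
    s=get_state();q=s["tool_rot"];r=R.from_quat([q[1],q[2],q[3],q[0]])
    a=np.radians(yaw)/2;g=R.from_quat([np.cos(a),np.sin(a),0,0])
    d=r.inv().apply(np.array([x,y,z])-s["tcp_pos"]);w=(r.inv()*g).as_rotvec(degrees=True)
    print("t",round(s["t"],2),"tcp",np.round(s["tcp_pos"],4),"units",np.round(d/.06,3),"turn",np.round(w/5,3),"gap",round(s["finger_gap"],4),"F",np.round(s["force"],2))
E
python3 -c "
from h import *
go(.5255,-.147,.16,14)"
```

```text
t 0.1 tcp [ 0.1664 -0.7049  0.2303] units [ 7.962 -7.671  1.186] turn [-0.023  0.001 -0.142] gap 0.0853 F [-0.35 -0.04  0.86]
```

arm_command(targets=[-0.1,0.5,-0.48,0,0,0,-0.14,-0.1,0.57,-0.55,0,0,0,0,-0.1,0.57,-0.55,0,0,0,0,-0.1,0.57,-0.55,0,0,0,0,-0.1,0.57,-0.55,0,0,0,0,-0.1,0.57,-0.55,0,0,0,0,-0.1,0.57,-0.55,0,0,0,0,-0.1,0.57,-0.55,0,0,0,0,-0.1,0.57,-0.55,0,0,0,0,-0.1,0.57,-0.55,0,0,0,0], squeeze=40)

```text
t: 1.35
tcp_pos: [0.4165, -0.3066, 0.2311]
tool_rot: [-0.0, 0.993, 0.122, -0.0]
force: [1.0, -0.6, -0.1]
finger_gap: 0.0467
gripper_force: 0.0
```

arm_command(targets=[-0.1,0.57,-0.55,0,0,0,0,-0.1,0.57,-0.55,0,0,0,0,-0.1,0.57,-0.55,0,0,0,0,-0.1,0.4,-0.4,0.2,0,0,0,-0.1,0.2,-0.2,0.3,0,0,0,-0.1,0,0,0,0,0,0,-0.1,0,0,0,0,0,0])

```text
t: 2.22
tcp_pos: [0.5168, -0.1455, 0.201]
tool_rot: [0.0, 0.993, 0.12, -0.001]
force: [-0.2, -0.6, 0.0]
finger_gap: 0.047
gripper_force: 0.0
```

```bash
python3 - <<'E'
from h import *
s=imaging.capture("side");t=imaging.capture("top");cv2.imwrite("pics/s1.png",s);cv2.imwrite("pics/t1.png",t)
go(.5255,-.147,.052,14)
cv2.imwrite("pics/m2.png",np.vstack([crop(s,270,100,120,100,4),crop(s,270,0,1,1,4)*0][:1]) if 0 else crop(s,250,80,150,110,5))
E
```

```text
t 2.33 tcp [ 0.5172 -0.1456  0.2015] units [0.129 0.053 2.492] turn [ 0.01   0.004 -0.039] gap 0.0464 F [ 0.1  -0.34 -0.54]
```

View pics/m2.png

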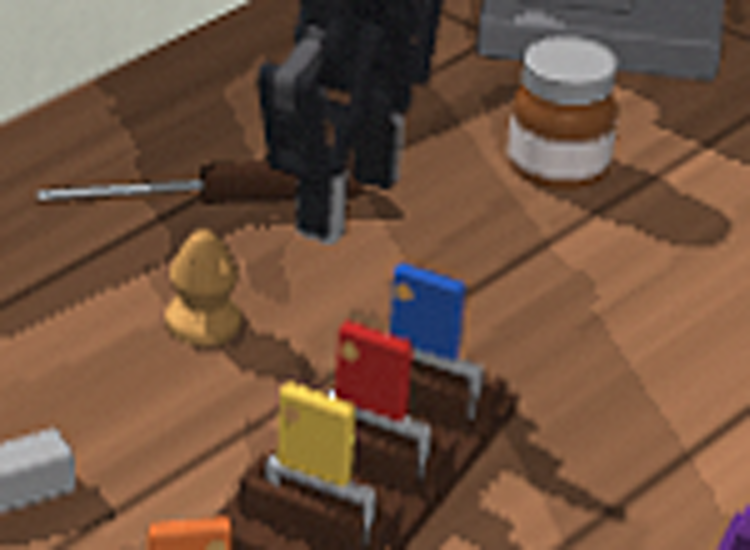

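The open fingers (end near crop (320,235)) hang above the rack, and the three tags are undisturbed. Next I descend astride the yellow tag and grip.

arm_command(targets=[-0.1,0.13,0.05,0.5,0,0,-0.04,-0.1,0,0,0.5,0,0,0,-0.1,0,0,0.5,0,0,0,-0.1,0,0,0.5,0,0,0,-0.1,0,0,0.3,0,0,0,-0.1,0,0,0.19,0,0,0,-0.1,0,0,0,0,0,0])

```text
t: 3.2
tcp_pos: [0.5261, -0.145, 0.0517]
tool_rot: [0.0, 0.992, 0.123, -0.0]
force: [0.1, 0.5, -0.5]
finger_gap: 0.0467
gripper_force: 0.0
```

arm_command(targets=[0.2,0,0,0,0,0,0,0.5,0,0,0,0,0,0,0.8,0,0,0,0,0,0,1,0,0,0,0,0,0,1,0,0,0,0,0,0,1,0,0,0,0,0,0])

```text
t: 3.95
tcp_pos: [0.5265, -0.1442, 0.0525]
tool_rot: [-0.0, 0.992, 0.124, 0.0]
force: [-1.0, 2.0, 6.5]
finger_gap: 0.0097
gripper_force: 39.1
```

arm_command(targets=[1,0,0,0,0,0,0,1,0,0,-0.3,0,0,0,1,0,0,-0.5,0,0,0,1,0,0,-0.6,0,0,0,1,0,0,-0.6,0,0,0,1,0,0,-0.6,0,0,0,1,0,0,-0.4,0,0,0,1,0,0,0,0,0,0], squeeze=80)

```text
t: 4.95
tcp_pos: [0.5273, -0.1453, 0.2343]
tool_rot: [0.001, 0.992, 0.123, 0.002]
force: [0.8, 0.1, -1.9]
finger_gap: 0.009
gripper_force: 77.7
```

```bash
python3 - <<'E'
from h import *
# bar entry target: tag x=0 over bar x .570; park over at TCP z .25
go(.570,.2177,.235,0)
E
```

```text
t 4.95 tcp [ 0.5273 -0.1453  0.2343] units [ 2.168 -5.693 -0.016] turn [ 0.022 -0.055  2.829] gap 0.009 F [ 0.84  0.13 -1.86]
```

arm_command(targets=[1,0.1,-0.26,0,0,0,0,1,0.2,-0.52,0,0,0,0,1,0.25,-0.65,0,0,0,0,1,0.25,-0.65,0,0,0,0,1,0.25,-0.65,0,0,0,0,1,0.25,-0.65,0,0,0,0,1,0.25,-0.65,0,0,0,0,1,0.25,-0.65,0,0,0,0,1,0.22,-0.58,0,0,0,0,1,0.15,-0.44,0,0,0,0])

```text
t: 6.2
tcp_pos: [0.5667, 0.2221, 0.2298]
tool_rot: [-0.0, 0.992, 0.125, -0.002]
force: [0.6, -0.7, -1.0]
finger_gap: 0.0089
gripper_force: 77.8
```

arm_command(targets=[1,0,0,0,0,0,0.5,1,0,0,0,0,0,0.8,1,0,0,0,0,0,0.8,1,0,0,0,0,0,0.73,1,0,0,0,0,0,0,1,0,0,0,0,0,0])

```text
t: 6.95
tcp_pos: [0.5681, 0.2182, 0.2312]
tool_rot: [0.0, 1.0, 0.0, -0.001]
force: [-0.8, 0.0, -1.2]
finger_gap: 0.0091
gripper_force: 77.7
```

```bash
python3 - <<'E'
from h import *
s=imaging.capture("side");t=imaging.capture("top");cv2.imwrite("pics/s2.png",s);cv2.imwrite("pics/t2.png",t)
go(.570,.2177,.18,0)
c=proj("side",[.57,.2177,.2]).astype(int);d=proj("top",[.57,.2177,.2]).astype(int);print(c,d)
o=(c[0]-50,c[1]-15);p=(d[0]-30,d[1]-30);print(o,p)
a=crop(s,*o,100,100,6);b=crop(t,*p,40,50,4);b2=np.zeros((600,160,3),np.uint8);b2[:b.shape[0]]=b
cv2.imwrite("pics/m3.png",np.hstack([a,b2]))
E
```

```text
t 7.05 tcp [0.5684 0.2185 0.2315] units [0.028 0.013 0.859] turn [0.005 0.009 0.007] gap 0.009 F [-0.17 -0.3  -1.7 ]
[176 183] [225 154]
(np.int64(126), np.int64(168)) (np.int64(195), np.int64(124))
```

View pics/m3.png

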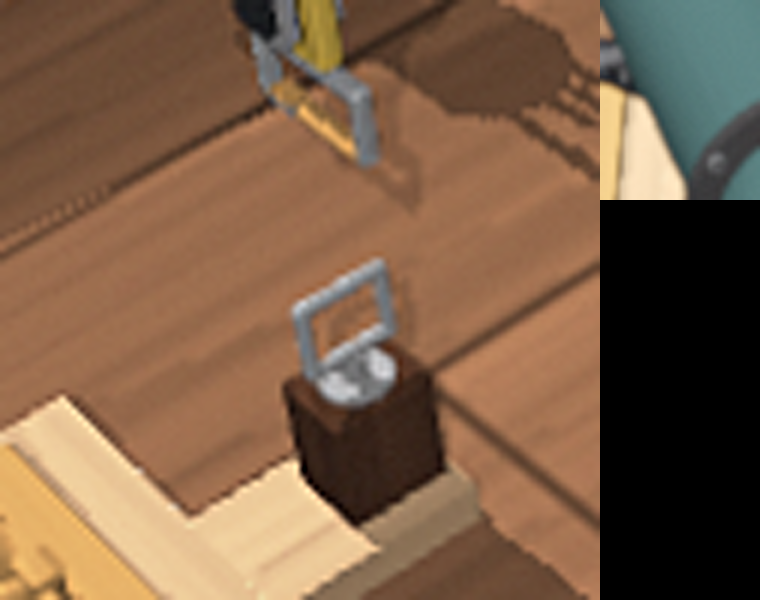

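The tag hangs upright in the fingers: hook bottom from about (270,100) to (370,165) in the crop, with the eye's bar at (295,312)–(383,265) below it. I'll compare these with the predicted projections.

```bash
python3 - <<'E'
from h import *
f=lambda X:((proj("side",X)-[126,168]+.5)*6-.5).round(0)
inv=lambda x,y:((x+.5)/6-.5+126,(y+.5)/6-.5+168)
T=np.array([.5684,.2185,.2315-.040])
for n,p in dict(hinge_bot_py=(-34,4,0),hinge_bot_my=(-34,-4,0),hinge_top_my=(-34,-4,32),nose_bot_py=(26,4,0),nose_top_py=(26,4,32)).items():print(n,f(T+np.array(p)/1e3))
for z in(.106,.110,.114):print("bar",z,f([.570,.2347,z]),f([.570,.2007,z]))
def py(uv,y): o,v=ray("side",uv);return (o+v*(y-o[1])/v[1]).round(4)
print("hb",py(inv(362,166),.2225),py(inv(377,160),.2145))
# foot: legs meet the post at z .072
print("legs",plane("side",inv(313,378),.072),plane("side",inv(388,335),.072))
# if bar x = X, z from the side view
for X in(.560,.565,.570,.575):
  for uv in((297,312),(381,266)):
    o,v=ray("side",inv(*uv));print(X,(o+v*(X-o[0])/v[0]).round(4))
E
```

```text
hinge_bot_py [362. 169.]
hinge_bot_my [381. 158.]
hinge_top_my [369.  82.]
nose_bot_py [256.  87.]
nose_top_py [242.  12.]
bar 0.106 [305. 321.] [382. 275.]
bar 0.11 [304. 313.] [381. 266.]
bar 0.114 [302. 305.] [379. 258.]
hb [0.534  0.2225 0.193 ] [0.5374 0.2145 0.1886]
legs [0.57622993 0.23277589 0.072     ] [0.5747634  0.19980007 0.072     ]
0.56 [0.56   0.2426 0.1227]
0.56 [0.56   0.2065 0.1206]
0.565 [0.565  0.2399 0.1175]
0.565 [0.565  0.2035 0.1153]
0.57 [0.57   0.2372 0.1122]
0.57 [0.57   0.2006 0.1101]
0.575 [0.575  0.2345 0.107 ]
0.575 [0.575  0.1976 0.1048]
```

arm_command(targets=[1,0.09,0,0.2,0,0,0,1,0,0,0.3,0,0,0,1,0,0,0.3,0,0,0,1,0,0,0.2,0,0,0,1,0,0,0.13,0,0,0,1,0,0,0,0,0,0,1,0,0,0,0,0,0])

```text
t: 7.92
tcp_pos: [0.5745, 0.2191, 0.1646]
tool_rot: [-0.0, 1.0, 0.0, 0.001]
force: [0.3, 0.3, -0.1]
finger_gap: 0.0089
gripper_force: 77.7
```

```bash
python3 - <<'E'
from h import *
s=imaging.capture("side");cv2.imwrite("pics/s3.png",s)
go(.574,.2185,.155,0)
cv2.imwrite("pics/m4.png",crop(s,145,180,75,70,8))
E
```

```text
t 7.97 tcp [0.5746 0.2191 0.1647] units [-0.01   0.01   0.162] turn [-0.007 -0.014  0.007] gap 0.0093 F [ 0.21 -0.61 -1.25]
```

View pics/m4.png

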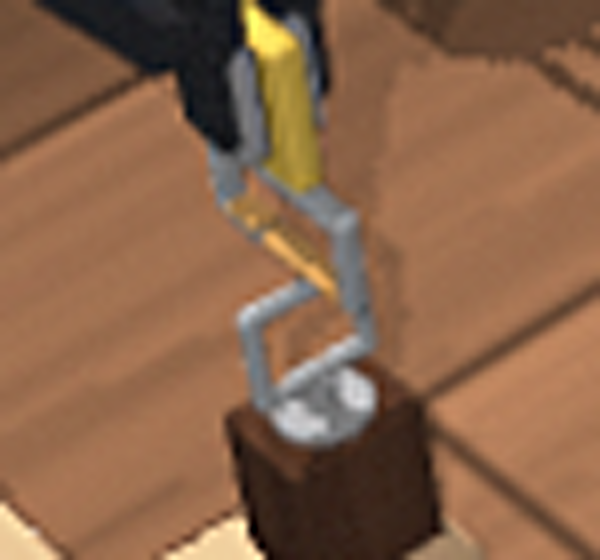

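The hook is just above the bar: gate (235,205)–(335,290), bar (245,315)–(340,270) partly behind it, centred between the legs. I'll creep down and watch the force.

arm_command(targets=[1,0,0,0.04,0,0,0,1,0,0,0.04,0,0,0,1,0,0,0.04,0,0,0,1,0,0,0,0,0,0])

```text
t: 8.48
tcp_pos: [0.5741, 0.2189, 0.1571]
tool_rot: [0.0, 1.0, 0.0, -0.0]
force: [0.4, -0.2, 0.0]
finger_gap: 0.0089
gripper_force: 78.3
```

arm_command(targets=[1,0,0,0.03,0,0,0,1,0,0,0.03,0,0,0,1,0,0,0,0,0,0])

```text
t: 8.85
tcp_pos: [0.5741, 0.2189, 0.1538]
tool_rot: [-0.0, 1.0, 0.0, 0.0]
force: [-1.7, -0.2, 5.3]
finger_gap: 0.0089
gripper_force: 78.7
```

arm_command(targets=[1,0,0,0.03,0,0,0,1,0,0,0.03,0,0,0,1,0,0,0,0,0,0])

```text
t: 9.22
tcp_pos: [0.5744, 0.2189, 0.1504]
tool_rot: [-0.0, 1.0, 0.0, 0.0]
force: [-1.7, -1.1, 5.9]
finger_gap: 0.009
gripper_force: 78.9
```

arm_command(targets=[1,0,0,0.03,0,0,0,1,0,0,0.03,0,0,0,1,0,0,0,0,0,0])

```text
t: 9.6
tcp_pos: [0.575, 0.2189, 0.1472]
tool_rot: [-0.0, 1.0, 0.0, 0.001]
force: [-1.2, -1.0, 6.8]
finger_gap: 0.0086
gripper_force: 79.1
```

arm_command(targets=[1,0,0,0.03,0,0,0,1,0,0,0.03,0,0,0,1,0,0,0,0,0,0])

```text
t: 9.98
tcp_pos: [0.576, 0.219, 0.1442]
tool_rot: [-0.0, 1.0, 0.0, 0.002]
force: [-1.2, -1.3, 9.3]
finger_gap: 0.009
gripper_force: 79.4
```

arm_command(targets=[1,0,0,0.025,0,0,0,1,0,0,0.02,0,0,0,1,0,0,0,0,0,0])

```text
t: 10.35
tcp_pos: [0.5762, 0.2192, 0.1423]
tool_rot: [-0.001, 1.0, 0.0, 0.002]
force: [-2.0, -2.8, 12.6]
finger_gap: 0.0089
gripper_force: 80.2
```

arm_command(targets=[1,-0.03,0,0,0,0,0,1,-0.03,0,0,0,0,0,1,0,0,0,0,0,0])

```text
t: 10.72
tcp_pos: [0.5724, 0.2197, 0.1416]
tool_rot: [-0.001, 1.0, 0.0, 0.002]
force: [0.0, 0.6, 7.8]
finger_gap: 0.009
gripper_force: 79.3
```

arm_command(targets=[1,-0.03,0,0.015,0,0,0,1,0,0,0.015,0,0,0,1,0,0,0,0,0,0])

```text
t: 11.1
tcp_pos: [0.5705, 0.2198, 0.1395]
tool_rot: [-0.001, 1.0, 0.0, 0.002]
force: [-0.1, -0.2, 6.6]
finger_gap: 0.0089
gripper_force: 79.1
```

arm_command(targets=[1,-0.04,0,0,0,0,0,1,-0.04,0,0,0,0,0,1,0,0,0,0,0,0])

```text
t: 11.48
tcp_pos: [0.5656, 0.2198, 0.1393]
tool_rot: [-0.001, 1.0, 0.0, 0.002]
force: [-0.3, -0.0, 6.4]
finger_gap: 0.0093
gripper_force: 78.8
```

arm_command(targets=[1,-0.04,0,0,0,0,0,1,-0.04,0,0,0,0,0,1,0,0,0,0,0,0])

```text
t: 11.85
tcp_pos: [0.5584, 0.2186, 0.1374]
tool_rot: [0.0, 1.0, 0.0, -0.0]
force: [0.0, 0.6, -1.9]
finger_gap: 0.009
gripper_force: 79.4
```

The force fell from 6.4 N to free weight, so the gate has snapped past the bar. I'll shift a little deeper into the bowl and tug up gently.

arm_command(targets=[1,-0.03,0,0,0,0,0,1,0,0,-0.06,0,0,0,1,0,0,-0.03,0,0,0,1,0,0,0,0,0,0])

```text
t: 12.35
tcp_pos: [0.5576, 0.2189, 0.1437]
tool_rot: [-0.0, 1.0, 0.0, 0.0]
force: [-0.3, -0.7, -0.7]
finger_gap: 0.0089
gripper_force: 79.4
```

arm_command(targets=[1,0,0,-0.02,0,0,0,1,0,0,-0.02,0,0,0,1,0,0,0,0,0,0])

```text
t: 12.72
tcp_pos: [0.5573, 0.2188, 0.1459]
tool_rot: [-0.0, 1.0, 0.0, 0.0]
force: [0.6, -0.4, -0.9]
finger_gap: 0.0089
gripper_force: 79.4
```

arm_command(targets=[1,0,0,-0.02,0,0,0,1,0,0,0,0,0,0])

```text
t: 12.98
tcp_pos: [0.5571, 0.2187, 0.1465]
tool_rot: [0.0, 1.0, 0.0, -0.0]
force: [0.9, 0.4, -5.4]
finger_gap: 0.009
gripper_force: 78.7
```

arm_command(targets=[1,0,0,-0.02,0,0,0,1,0,0,0,0,0,0])

```text
t: 13.22
tcp_pos: [0.557, 0.2186, 0.1469]
tool_rot: [0.0, 1.0, 0.0, -0.0]
force: [3.6, 1.4, -17.3]
finger_gap: 0.0089
gripper_force: 77.7
```

The tug met about 15 N at the nose, so the hook is locked. I'll ease off, lower until the loop top nearly rests on the bar, and release.

arm_command(targets=[1,0,0,0.05,0,0,0,1,0,0,0.05,0,0,0,1,0,0,0.05,0,0,0,1,0,0,0.05,0,0,0,1,0,0,0.02,0,0,0,1,0,0,0,0,0,0], squeeze=40)

```text
t: 13.98
tcp_pos: [0.5572, 0.2188, 0.1349]
tool_rot: [0.0, 1.0, 0.0, -0.0]
force: [-0.6, 0.3, -0.8]
finger_gap: 0.0093
gripper_force: 79.9
```

```bash
python3 - <<'E'
from h import *
s=imaging.capture("side");cv2.imwrite("pics/s4.png",s)
go(.557,.2185,.1345,0)
cv2.imwrite("pics/m5.png",crop(s,145,180,75,70,8))
E
```

```text
t 14.03 tcp [0.5572 0.2188 0.135 ] units [-0.004  0.005  0.008] turn [0.001 0.001 0.006] gap 0.0094 F [ 0.02 -0.45 -1.51]
```

View pics/m5.png

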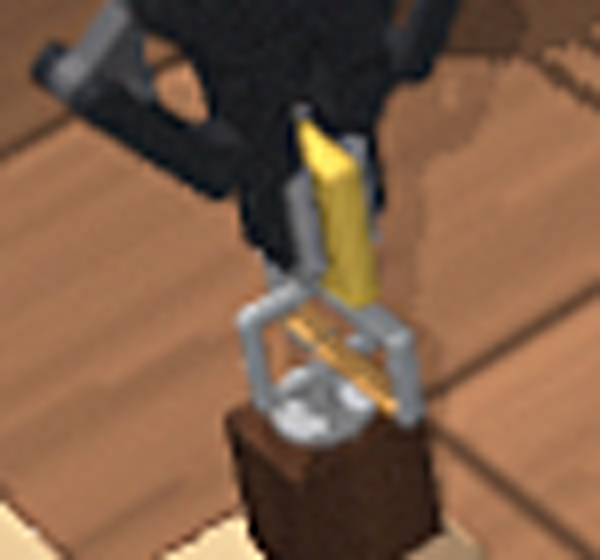

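The bar (245,315)–(300,285) passes through the loop above the shut brass gate (290,325)–(395,405). Releasing now.

arm_command(targets=[0.5,0,0,0,0,0,0,0,0,0,0,0,0,0,-0.5,0,0,0,0,0,0,-1,0,0,0,0,0,0,-1,0,0,0,0,0,0,-1,0,0,0,0,0,0])

```text
t: 14.78
tcp_pos: [0.5572, 0.2188, 0.135]
tool_rot: [0.0, 1.0, 0.0, -0.0]
force: [-0.6, 0.2, 0.1]
finger_gap: 0.0856
gripper_force: 0.0
```

arm_command(targets=[-1,0,0,-0.2,0,0,0,-1,0,0,-0.5,0,0,0,-1,0,0,-0.8,0,0,0,-1,0,0,-0.8,0,0,0,-1,0,0,-0.4,0,0,0,-1,0,0,0,0,0,0,-1,0,0,0,0,0,0,-1,0,0,0,0,0,0])

```text
t: 15.78
tcp_pos: [0.5563, 0.2184, 0.2955]
tool_rot: [0.001, 1.0, 0.0, -0.001]
force: [-0.4, 0.2, 0.7]
finger_gap: 0.0855
gripper_force: 0.0
```

```bash
python3 - <<'E'
from h import *
s=imaging.capture("side");cv2.imwrite("pics/s5.png",s)
for i in range(4): s2=imaging.capture("side")
print(cv2.absdiff(s,s2)[180:270,140:225].max())
go(.557,.2185,.1345,0)
cv2.imwrite("pics/m6.png",np.hstack([crop(s2,145,180,75,70,6),crop(s2,290,120,60,70,5)[:420] if 0 else cv2.resize(s2[120:190,290:350],(300,420))]))
E
```

```text
8
t 16.02 tcp [0.557  0.2187 0.2963] units [2.000e-03 2.000e-03 2.697e+00] turn [0.006 0.013 0.006] gap 0.0855 F [-0.46 -0.43  0.06]
```

View pics/m6.png

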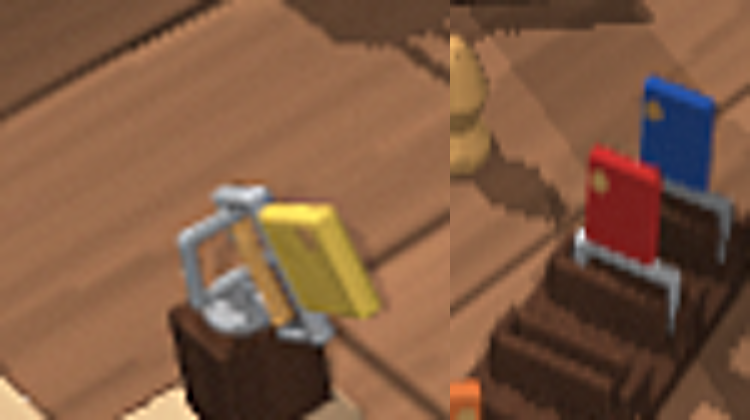

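The tag lies tipped toward the robot, its loop round the bar (block at (320,260), gate shut at (260,270)) and at rest. The red and blue tags stand in their rack and the fingers are clear. Handing in.

```bash
python3 -c "
from workcell import workorder
print(workorder.sign_off())"
```

```text
the job is handed in; nothing more can be done
None
```

The yellow tag is clipped on the eye with its gate shut; it held an upward tug of about 15 N, came to rest tipped toward the robot, and was handed in at about 16 s, though sign-off returned no verdict.

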